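# Charge the bench furnace

## Task

Load the cold bench furnace: slide its shutter fully open, then slide the flat steel test piece from the charging ledge in through the port until it lies wholly inside the chamber, past the white rim. The rim is brittle and nothing may touch it; the pusher on the bench reaches through where fingers cannot go. Then set the pusher back down on the bench top, slide the shutter fully shut, and leave everything else on the bench where it is.

Things in the scene. Friction and masses are not known exactly. Their poses are not given: they have to be found in the camera images.
- furnace: Fixed grey bench furnace, casing 206 x 206 mm, 160 mm high. Its frame: origin on the bench top (z = 0) below the middle of the port, in the plane of the front face; +x points straight into the furnace, +y to the left of one who faces the port, z up. All coordinates of furnace parts below are in mm in this frame. A shutter rail crosses the front above the port (z = 141 to 151).
- port (a point): Middle of the port's mouth: (0, 0, 82). The port is 50 mm wide (y = -25 to 25) and 34 mm high (z = 65 to 99); its bottom is the hearth plate, level with the ledge. Same axes as the furnace.
- port_rim: Brittle white ceramic rim of the port, its two sides and top, fixed to the furnace with the same frame: inner sides at y = -25 and 25, top at z = 99, a tunnel 28 mm deep from x = -2 to 26.
- chamber (a point): Middle of the chamber's floor: (101.5, 0, 65). The chamber lies behind the rim: x = 26 to 177, y = -43 to 43, z = 65 to 110. Closed all round but for the port.
- ledge (a point): Middle of the charging ledge's top: (-83, -12, 65). The ledge is a flat dark plate, level and continuous with the hearth, from x = -166 to 0, y = -68 to 45, open at its end and sides, 65 mm above the bench.
- fence (a point): Guide fence on the ledge: this point, (-85, 16, 65), is the middle of the foot of its guiding face, which looks to -y and is parallel to x. The fence is 12 mm high, from x = -150 to -20; its foot, 3 mm thick, covers the ledge from y = 16 to 33. A piece flush against it is squared up and in line with the port (its side 9 mm clear of the rim).
- shutter (a joint): Position of the steel shutter (68 mm wide, 62 mm high, 6 mm thick, hung on a rail before the port), in m: 0 shut (centred before the port), 0.062 fully open (slid to the furnace's +y, end stop). It slides with about 2 N of friction and stays where it is left.
- shutter_knob (a point): On the axis of the shutter's knob, which moves with it: at (-35, joint value, 114). Knob: a stem 10 mm thick standing out along -x from the shutter (x = -13), with a black head 18 mm thick from x = -53 to -41. It can be pushed sideways with a finger from above, on the stem or on the head.
- piece_centre (a point): Centre of the test piece: a loose ground flat steel bar 110 mm long, 30 mm wide, 10 mm high, about 0.26 kg, lying flat on the charging ledge at the start. Its own y axis runs along its length, z up.
- pusher_grip (a point): Middle of the pusher's wooden grip, 40 mm above its underside. The pusher (0.18 kg) stands on the bench: a flat steel bar 18 mm wide, 5 mm thick (30 mm wide under the grip) runs along its x axis from 20 mm behind the grip to the blade in front (+x). The upright grip is a 22 x 22 mm square post with faces square to the pusher's axes, its top 67 mm above the underside.
- pusher_blade (a point): Middle of the front face of the pusher's blade, 135 mm ahead of the grip (pusher's +x) and 11 mm above its underside. The blade is 25 mm wide, 22 mm high from the underside and 5 mm thick, and its front face is flat and square to the pusher's x axis.
- round_bar: Bystander: loose round steel bar, 20 mm thick, 125 mm long (own y), lying on the bench; origin at the middle of its underside.
- dressing_stick: Bystander: loose dark grey square stone stick 25 x 25 x 120 mm (own y) lying on the bench; origin at the middle of its underside.
- pliers: Bystander: loose pliers with red sleeves, 56 x 170 x 12 mm, lying on the bench; origin at the middle of the underside.
- soapstone: Bystander: loose stick of white marking chalk 12 x 75 x 8 mm; origin at the middle of its underside.
- tape_measure: Bystander: loose yellow tape measure 36 x 73 x 62 mm standing on the bench; origin at the middle of its underside.
Things that resemble listed ones, but are neither listed nor needed, are in the scene too. Leave any yellow look-alike of the part that bears piece_centre alone.

How it is judged:
By the outcome, as a careful person would: the job done as asked, in the order asked, and still so for the second after the job is handed in, with the robot touching nothing.
It also fails if it takes over 72 s, if anything falls off the work surface, if the arm or the gripper's body presses on something with over 40 N, if the wrist force passes 120 N, or if a joint passes its speed limit or range.

## Robot

A 7-joint arm with a two-finger parallel gripper is mounted at the origin on a cart in front of the work surface, level with it; the furniture and walls round the work are solid. World frame = base frame: x ahead of the robot, y to its left, z up, the work surface at z = 0. Lengths are in m, angles in rad, forces in N, time in s.
With the tool pointing down it reaches from about 0.4 to 0.85 m from the base axis. Payload 10.4 kg.
Tool frame: the origin (TCP) lies on the centre line of the jaws, within the pads' length; the fingertips stand 17 mm ahead of it and the grasp point (between the pads) lies 2 mm behind it; z points along the fingers, y is the line along which they close (so a half turn about z gives the same grasp; the last joint's range is limited). The gripper opens to 85 mm and grips with 20 to 120 N. Pads are 22 mm wide; open, the fingers measure 114 mm over their backs; the gripper's body (76 mm by 85 mm) begins 54 mm behind the grasp point. The pads swing forward as they close: fully open they stand 13 mm farther back than shut.
Start: joints at [-1.289, 0.332, -0.065, 1.46, 0.022, 1.35, -0.088], TCP at [0.188, 0.596, 0.248] pointing down, gripper open.
Joint ranges: [-2.6, 2.6], [-0.5, 2.12], [-1.47, 1.34], [0.16, 2.42], [-1.27, 4.41], [0.06, 2.06], [-2.6, 2.6]. Speed limits (rad/s): [2.22, 2.22, 2.79, 2.79, 3.14, 3.14, 3.14].

## Interface

Orientations are given as a unit quaternion [x, y, z, w].
In Python, from plant import * gives the robot as it stands.
- The arm moves only by the shell command python3 -m pendant 'ROWS' [FORCE]. ROWS is JSON, a list of rows, each a list of 3 entries, a list of its own where there are three numbers: the opening, from 0 (shut) to 1 (fully open), then the shift along the tool's x, y, z scaled (see below), then the turn about the tool's z scaled (see below). A call has 1 to 10 rows; each row shifts and turns the commanded pose from where the row before left it, along the tool's axes as they then stand; what a row does not reach is not made up. The controller multiplies each number of a shift by 0.5 m and each number of a turn by 0.5 rad. A row lasts 1/10 s, in which the tool goes at most 50 mm and 8.59 degrees, less where a joint would pass 70% of its speed; a pose out of reach is approached as far as the arm can. A call with a number of a shift or a turn outside -1 to 1 is refused whole. A call with a gripper value outside its range is refused whole. The fingers move at their own pace and stop on an object; FORCE is the grip in N (left out, the last holds). Time passes only in rows, so rows that do not move let the fingers close. It gives the time, the measured TCP pose, the force, the opening and the grip force at its end, in the units of the state.
- sense(): the state, without advancing time (a new reading comes with each control period).
- capture(name): name is "scene" or "top" or "wrist"; returns the picture (480x640x3 uint8, blue, green, red); there is no depth.
- camera_model(name): a dict with "vertical_fov" (degrees; the focal length in pixels is half the picture's height over the tangent of half this angle, whatever the lens; pixels are square), "cx", "cy" (the principal point, pixels), "position" and "rotation" of the camera in the world. Camera axes: x right, y up, looking along -z (the intrinsics and any distortion apply to the point x, -y, -z); pixel columns grow to the right and rows downward; lengths in m; the calibration is good to about 2 mm. The wrist camera is an equidistant fisheye: a pixel r from the principal point sees the ray r / f radians off the axis. A picture is of the moment at which its call begins: read the wrist's pose just before it. camera_model takes no time and is no camera call; for the wrist camera it gives the pose at the moment of the call.
- hand_in(): hands the job in; it is judged then, once.
The state is a dict: "t": time; "q": joint angles; "qd": joint speeds; "joint_torque": joint torques, N m; "ee_pos": TCP position; "tcp_rot": TCP orientation; "wrist_force": force on the tool from outside, world axes, zero at the start; "moment": the same for the moment, N m; "grip_width": finger opening in m; "gripper_force": force on a finger pad.
Only numpy, scipy, OpenCV 4.12 (cv2) and the standard library are available. Lean on these libraries where they do the work, as an engineer would, in place of code of your own. Each camera call takes 0.05 s, during which the arm holds its last target. There are 200 camera calls.

## Working session

There is one attempt and no reset: what is moved stays moved. The work goes in short steps, Python scripts to look and compute and a shell command to move; the robot and the scene stay as the last step left them, time stands still between calls to the robot, and variables do not carry over. Pictures are saved under pics/ and viewed, at most 10 in all, crops included, and the job is handed in when it is done.

```bash
ls; mkdir -p pics; python3 - <<'E'
from plant import *
import cv2
s=sense(); print(s['t'],s['ee_pos'],s['tcp_rot'],s['grip_width'])
for n in ["scene","top"]:
    cv2.imwrite(f"pics/{n}0.png",capture(n)); print(n,camera_model(n))
E
```

```text
pics
0.0 [0.18745011 0.59584499 0.24752034] [ 1.51805089e-01  9.88410188e-01 -7.11903305e-04 -8.95930185e-05] 0.08532501373742904
scene {'vertical_fov': 49.02078761937288, 'cx': 325.0392412098802, 'cy': 231.14387659910494, 'position': array([-0.11272156, -0.86693639,  1.13134506]), 'rotation': array([ 0.31669427, -0.14802303, -0.37700562,  0.85770664])}
top {'vertical_fov': 44.15193795495979, 'cx': 323.40831684153125, 'cy': 237.73988479868916, 'position': array([ 0.40666752, -0.30292134,  1.31497561]), 'rotation': array([ 0.03902948, -0.03168813, -0.7042123 ,  0.70820731])}
```

View pics/scene0.png

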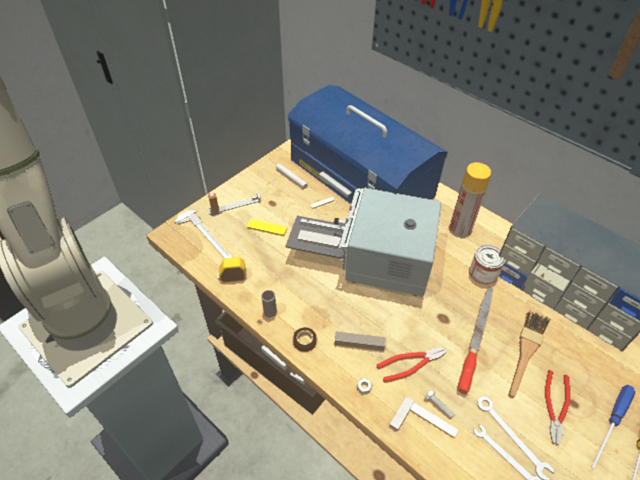

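View pics/top0.png

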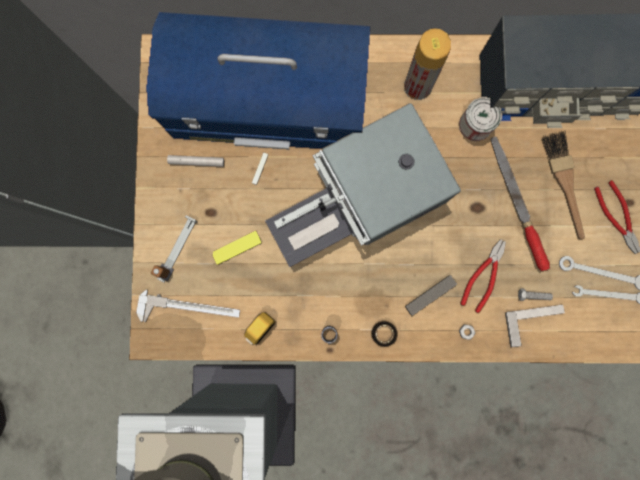

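Top view: the furnace is at (390,175) and the ledge at (310,228). The test piece is the grey bar on the ledge at (314,232), and the yellow bar at (237,247) is the look-alike. The pusher has a brown grip at (160,271) and its blade is near (190,220). I'll enlarge this area.

```bash
cat > h.py <<'E'
from plant import *
import cv2, numpy as np
from scipy.spatial.transform import Rotation as R
def cam(n):
    m=camera_model(n); f=240/np.tan(np.radians(m['vertical_fov'])/2)
    return m,f,R.from_quat(m['rotation']).as_matrix()
def proj(n,P,c=None):
    m,f,Rm=c or cam(n); v=(np.atleast_2d(P)-m['position'])@Rm; x,y,z=v[:,0],-v[:,1],-v[:,2]
    if n=='wrist':
        r=np.hypot(x,y); k=np.arctan2(r,z)/np.maximum(r,1e-9)*f
    else: k=f/z
    return np.c_[m['cx']+k*x,m['cy']+k*y]
def unproj(n,uv,z,c=None):
    m,f,Rm=c or cam(n); a=(np.atleast_2d(uv)-[m['cx'],m['cy']])/f
    if n=='wrist':
        r=np.linalg.norm(a,axis=1); d=np.c_[a*(np.sin(r)/np.maximum(r,1e-9))[:,None],np.cos(r)]
    else: d=np.c_[a,np.ones(len(a))]
    d=(d*[1,-1,-1])@Rm.T
    return m['position']+d*((z-m['position'][2])/d[:,2])[:,None]
def crop(im,u0,v0,u1,v1,k,name):
    o=cv2.resize(im[v0:v1,u0:u1],None,fx=k,fy=k,interpolation=cv2.INTER_CUBIC)
    for u in range((u0//20+1)*20,u1,20):
        cv2.line(o,((u-u0)*k,0),((u-u0)*k,8),(0,0,255),1); cv2.putText(o,str(u),((u-u0)*k+2,10),0,.35,(0,0,255))
    for v in range((v0//20+1)*20,v1,20):
        cv2.line(o,(0,(v-v0)*k),(8,(v-v0)*k),(0,0,255),1); cv2.putText(o,str(v),(0,(v-v0)*k-2),0,.35,(0,0,255))
    cv2.imwrite(name,o)
E
python3 - <<'E'
from h import *
im=cv2.imread('pics/top0.png'); 
crop(im,145,200,215,290,6,'pics/c1.png')
crop(im,260,130,390,280,4,'pics/c2.png')
a=cv2.imread('pics/c1.png');b=cv2.imread('pics/c2.png')
h=max(a.shape[0],b.shape[0]);o=np.zeros((600,a.shape[1]+b.shape[1]-140 if 0 else 940,3),np.uint8)
o[:a.shape[0],:420]=a;o[:600,420:]=b
# keep within 800x600
a=cv2.resize(a,(280,360));o=np.zeros((600,800,3),np.uint8);o[:360,:280]=a;o[:,280:]=b
cv2.imwrite('pics/c3.png',o)
E
```

```text
(no output)
```

View pics/c3.png

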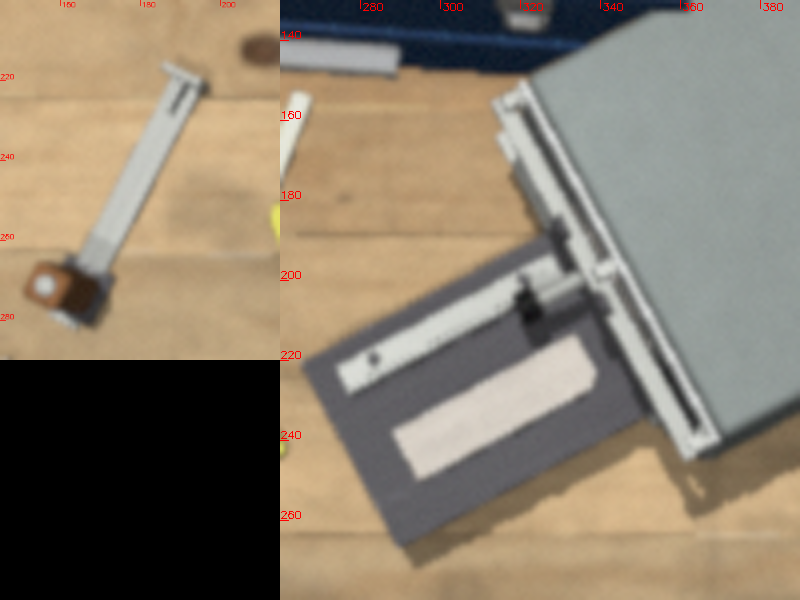

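The crop shows the test piece as the pale bar on the ledge, with corners about (334.5,214), (339,224), (294.5,249.5) and (288,237.5). The yellow bar lies on the bench and is not it. The knob head is near (322,206), with the shutter roughly shut. The pusher's grip top is (156,271) and its blade runs (186,216.5)–(196,222.5).

```bash
cat > fit.py <<'E'
from h import *
from scipy.optimize import least_squares
c=cam('top')
L=np.array([[-166,45,65],[-166,-68,65],[206,103,160],[206,-103,160],[0,103,160],[0,-103,160]])/1e3
uv=np.array([[265.75,222],[290.5,266.25],[413,107.5],[459,188],[322.5,150],[369.5,240]])
def W(p,L): 
    L=np.atleast_2d(L);cs,s=np.cos(p[2]),np.sin(p[2]); return np.c_[p[0]+cs*L[:,0]-s*L[:,1],p[1]+s*L[:,0]+cs*L[:,1],L[:,2]]
def F(p,P):
    P=np.atleast_2d(P);cs,s=np.cos(p[2]),np.sin(p[2]);d=P[:,:2]-p[:2]; return np.c_[cs*d[:,0]+s*d[:,1],-s*d[:,0]+cs*d[:,1],P[:,2]]
if __name__=='__main__':
    r=least_squares(lambda p:(proj('top',W(p,L),c)-uv).ravel(),[.5,-.2,-1.])
    p=r.x; print('furnace',p,np.degrees(p[2])); print(r.fun.reshape(-1,2).round(1))
    np.save('furn.npy',p)
    print('knob F',F(p,unproj('top',[[322.5,206.7]],.12,c))*1e3)
    pc=unproj('top',[[334.5,213.75],[339.25,223.75],[294.5,249.5],[288.25,237.5]],.075,c)
    pf=F(p,pc)*1e3; print('piece F',pf.round(1),pf.mean(0)); print(np.linalg.norm(np.diff(pc,axis=0),axis=1))
    g=unproj('top',[[156.25,271.25]],.067,c)[0]; b=unproj('top',[[185.75,216.5],[196.25,222.5]],.022,c); bm=b.mean(0)
    print('grip',g,'blade',bm,np.linalg.norm((bm-g)[:2]),np.degrees(np.arctan2(*(bm-g)[[1,0]])),'F',F(p,g[None]),F(p,bm[None]), np.linalg.norm(b[1]-b[0]))
    print('knob W',W(p,[[-.047,0,.114]]),'port',W(p,[[0,0,.082]]), 'fingerpt', W(p,[[-.16,0.,.065]]))
    for n,q,z in [('yellow',(237,247),.01),('tape',(260,327),.06),('soap',(260,168),.01),('roundbar',(195,161),.02)]: print(n,unproj('top',[q],z,c)[0])
    print(proj('scene',W(p,L)).round(0).tolist())
E
python3 fit.py
```

```text
furnace [ 0.60742902 -0.33325903 -1.07548232] -61.620597758478915
[[-0.3 -1.4]
 [-0.4  1.2]
 [-1.5 -5. ]
 [ 3.1  4. ]
 [-1.7  0.1]
 [ 0.7  0.9]]
knob F [[-48.09415549   6.44255916 120.        ]]
piece F [[ -30.   -12.5   75. ]
 [ -31.2  -36.    75. ]
 [-140.   -39.7   75. ]
 [-139.8  -11.1   75. ]] [-85.23579217 -24.80970553  75.        ]
[0.02353443 0.10882166 0.02865139]
grip [0.45891196 0.06333104 0.067     ] blade [0.57540404 0.00353381 0.022     ] 0.13094316531708292 -27.172152341684228 F [[-0.41951902  0.05783422  0.067     ]] [[-0.31153864  0.13190411  0.022     ]] 0.027076990759395046
knob W [[ 0.58508954 -0.29190752  0.114     ]] port [[ 0.60742902 -0.33325903  0.082     ]] fingerpt [[ 0.53137975 -0.19248791  0.065     ]]
yellow [ 0.51602442 -0.09756851  0.01      ]
tape [ 0.34336974 -0.15736058  0.06      ]
soap [ 0.69428558 -0.14559458  0.01      ]
roundbar [ 0.70740983 -0.00119045  0.02      ]
[[297.0, 217.0], [285.0, 248.0], [441.0, 203.0], [432.0, 265.0], [363.0, 188.0], [346.0, 247.0]]
```

```bash
cat > go.py <<'E'
from fit import *
import sys
# usage: go.py w|f x y z [heading_deg] : remaining turn (units), then shift (units, tool axes after the turn); mm
def st():
    s=sense(); M=R.from_quat(s['tcp_rot']).as_matrix(); return s,M
def go(P,head=None):
    s,M=st(); h=np.arctan2(M[1,0],M[0,0]); t=0
    if head is not None:
        t=-(((np.radians(head)-h)+np.pi)%(2*np.pi)-np.pi); M=M@R.from_euler('z',t).as_matrix()
    d=M.T@(np.array(P)-s['ee_pos']); print('turn',round(t/.5,3),'shift',(d/.5).round(4),'mm',(d*1e3).round(1))
if __name__=='__main__':
    p=np.load('furn.npy'); s,M=st()
    print('t %.2f'%s['t'],'F',(F(p,s['ee_pos'])[0]*1e3).round(1),'headF %.2f'%((np.degrees(np.arctan2(M[1,0],M[0,0])-p[2])+360)%360),'tilt',M[:2,2].round(4),'wf',s['wrist_force'].round(1),'gw %.4f'%s['grip_width'],'gf',np.round(s['gripper_force'],1),'q7',s['q'].round(2))
    a=sys.argv
    for k in range(1,len(a)):
        b=a[k].split(','); P=np.array([float(v) for v in b[1:4]])/1e3
        if b[0]=='f': P=W(p,P)[0]
        go(P,float(b[4]) if len(b)>4 else None)
E
python3 -m pendant '[[0,[0,0,-0.034],0.257],[0,[0,0,-0.034],0.257],[0,[0,0,-0.034],0.257],[0,[0,0,-0.034],0.257],[0,[0,0,-0.034],0.257],[0,[0,0,-0.034],0.257],[0,[0,0,0],0]]'
python3 go.py w,440,200,350,118.4 w,480,-60,350,118.4
```

```text
t: 0.8
ee_pos: [0.1876, 0.5968, 0.3523]
tcp_rot: [0.513, 0.858, 0.002, -0.0]
wrist_force: [-0.7, 0.6, 0.1]
grip_width: 0.0002
gripper_force: 0.0
t 0.80 F [-1017.8    72.7   352.3] headF 179.87 tilt [0.0008 0.0031] wf [-0.7  0.6  0.1] gw 0.0002 gf 0.0 q7 [-1.37  0.3   0.04  1.29 -0.01  1.55 -0.84]
turn -0.005 shift [-0.9382  0.0665  0.0026] mm [-469.1   33.3    1.3]
turn -0.005 shift [-1.4336e+00 -1.1040e-01  1.0000e-03] mm [-7.168e+02 -5.520e+01  5.000e-01]
```

```bash
python3 -m pendant '[[0,[-0.094,0.007,0],0],[0,[-0.094,0.007,0],0],[0,[-0.094,0.007,0],0],[0,[-0.094,0.007,0],0],[0,[-0.094,0.007,0],0],[0,[-0.094,0.007,0],0],[0,[-0.094,0.007,0],0],[0,[-0.094,0.007,0],0],[0,[-0.094,0.007,0],0],[0,[-0.094,0.007,0],0]]'
python3 -m pendant '[[0,[-0.09,-0.03,0],0],[0,[-0.09,-0.03,0],0],[0,[-0.09,-0.03,0],0],[0,[-0.09,-0.03,0],0],[0,[-0.09,-0.03,0],0],[0,[-0.04,-0.03,0],0],[0,[0,0,0],0],[0,[0,0,0],0]]'
python3 go.py f,-100,-40,300,118.4
python3 - <<'E'
from h import *
m=camera_model('wrist');print(m)
im=capture('wrist');cv2.imwrite('pics/w1.png',im)
E
```

```text
t: 1.8
ee_pos: [0.442, 0.1973, 0.3492]
tcp_rot: [0.51, 0.86, -0.0, -0.0]
wrist_force: [-0.3, 0.7, -0.5]
grip_width: 0.0004
gripper_force: 0.0
t: 2.6
ee_pos: [0.4785, -0.0589, 0.3494]
tcp_rot: [0.511, 0.859, -0.0, -0.0]
wrist_force: [0.2, -0.1, -1.1]
grip_width: 0.0001
gripper_force: 0.0
t 2.60 F [-302.7   16.9  349.4] headF 180.11 tilt [-0.001   0.0002] wf [ 0.2 -0.1 -1.1] gw 0.0001 gf 0.0 q7 [-0.69 -0.07  0.69  1.68  0.04  1.51  0.49]
turn 0.003 shift [-0.4053 -0.1139  0.0987] mm [-202.7  -57.    49.3]
{'vertical_fov': 65.70646984690485, 'cx': 318.2764287229297, 'cy': 236.01022644313645, 'position': array([0.43926461, 0.01399215, 0.4760037 ]), 'rotation': array([-0.15981824, -0.03971275,  0.24338711,  0.95584713])}
```

View pics/w1.png

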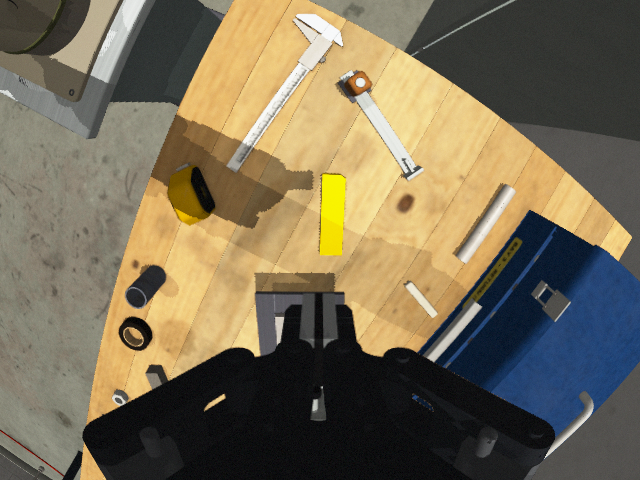

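The wrist view shows the pusher's grip top at (361,83) and its blade edge about (405,180)–(423,171). The yellow decoy is at (333,215). The hand hides the ledge, so I'll turn the wrist to see the front of the furnace.

```bash
python3 - <<'E'
from h import *
im=cv2.imread('pics/w1.png')
c=cam('wrist')
g=unproj('wrist',[[361,83]],.067,c)[0]; b=unproj('wrist',[[405,180],[423,171]],.022,c)
print('grip',g,'blade',b.mean(0),np.linalg.norm(b.mean(0)[:2]-g[:2]),np.degrees(np.arctan2(*(b.mean(0)-g)[[1,0]])),np.linalg.norm(b[1]-b[0]))
print(proj('wrist',[[.45891,.06333,.067],[.575,.0035,.022]],c))
E
# turn tool x heading by -60 deg (1.047 rad=2.09 units), shift toward the furnace later
python3 -m pendant '[[0,[-0.06,-0.01,0],0.26],[0,[-0.06,0,0],0.26],[0,[-0.06,0.02,0],0.26],[0,[-0.06,0.03,0],0.26],[0,[-0.06,0.04,0],0.26],[0,[-0.04,0.05,0],0.26],[0,[0,0,0],0.26],[0,[0,0,0],0.26],[0,[0,0,0],0],[0,[0,0,0],0]]'
python3 go.py f,-100,-40,300
python3 - <<'E'
from h import *
m=camera_model('wrist');print(m)
im=capture('wrist');cv2.imwrite('pics/w2.png',im)
print(proj('wrist',[[.6074,-.3333,.082]]))
E
```

```text
grip [0.46284774 0.0662369  0.067     ] blade [0.58053937 0.00615017 0.022     ] 0.1321428647385916 -27.046303069944038 0.026043983256341493
[[356.52846029  83.46959848]
 [409.37652842 175.09194373]]
t: 3.65
ee_pos: [0.5755, -0.2237, 0.3497]
tcp_rot: [0.87, 0.494, -0.0, -0.0]
wrist_force: [-0.4, -0.2, 0.6]
grip_width: -0.0002
gripper_force: 0.0
t 3.65 F [-111.5   23.9  349.7] headF 120.77 tilt [-0.0007  0.0005] wf [-0.4 -0.2  0.6] gw -0.0002 gf 0.0 q7 [-0.4   0.39  0.97  1.35 -0.32  1.56 -0.  ]
turn 0.0 shift [-0.1217 -0.0455  0.0993] mm [-60.8 -22.7  49.7]
{'vertical_fov': 65.70646984690485, 'cx': 318.2764287229297, 'cy': 236.01022644313645, 'position': array([ 0.61937805, -0.15257795,  0.47613389]), 'rotation': array([-0.15934279,  0.04479387, -0.26163797,  0.95086748])}
[[389.73343515 256.3761622 ]]
```

View pics/w2.png

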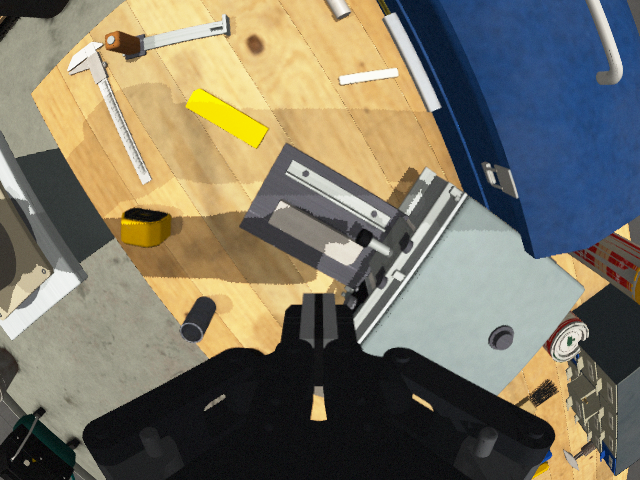

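This view shows the ledge (240–400, 143–285), fence, piece, knob head at (362,237) and rail. I'll enlarge it for the fit.

```bash
python3 - <<'E'
from h import *
im=cv2.imread('pics/w2.png'); crop(im,236,138,426,288,4,'pics/w2c.png')
E
```

```text
(no output)
```

View pics/w2c.png

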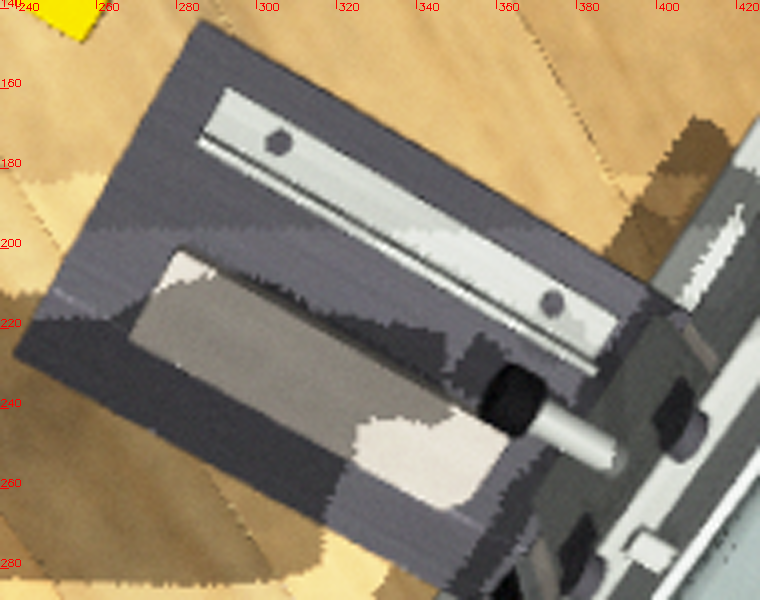

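```bash
cat > fit2.py <<'E'
from fit import *
c=cam('wrist')
L=np.array([[-166,45,65],[-166,-68,65],[-150,33,68],[-20,33,68],[-150,16,77],[-20,16,77]])/1e3
uv=np.array([[286.75,143],[239.5,226.25],[293,160],[390.5,218],[285.5,173.5],[384.75,231.75]])
r=least_squares(lambda p:(proj('wrist',W(p,L),c)-uv).ravel(),[.6,-.33,-1.07]); p=r.x
print(p,np.degrees(p[2]));print(r.fun.reshape(-1,2).round(1).tolist()); np.save('furn.npy',p)
pc=unproj('wrist',[[281,200.5],[268,222.5],[347.25,265.5],[363.3,247]],.075,c); pf=F(p,pc)*1e3
print(pf.round(1).tolist(),pf.mean(0),np.linalg.norm(np.diff(pc,axis=0),axis=1))
print('knob',F(p,unproj('wrist',[[363.5,238]],.114,c))*1e3)
d=pc[2]-pc[1];print('yaw rel',np.degrees(np.arctan2((pf[2]-pf[1])[1],(pf[2]-pf[1])[0])),np.degrees(np.arctan2((pf[3]-pf[0])[1],(pf[3]-pf[0])[0])))
g=unproj('wrist',[[112,38]],.067,c)[0]; print('grip',g, 'blade',unproj('wrist',[[227,24]],.022,c)[0])
E
python3 fit2.py; python3 go.py f,-50,-40,200,  2>/dev/null | head -1
```

```text
[ 0.61078378 -0.33072145 -1.07708498] -61.71242357590447
[[-0.1, -0.3], [0.0, 0.3], [0.5, -0.5], [0.5, -0.3], [-0.4, 0.4], [-0.5, 0.4]]
[[-139.1, -12.9, 75.0], [-139.4, -42.8, 75.0], [-33.8, -41.4, 75.0], [-30.3, -12.2, 75.0]] [-85.63999402 -27.31695768  75.        ] [0.02997974 0.10555904 0.02949617]
knob [[-47.47351272   6.4141526  114.        ]]
yaw rel 0.7554555491309453 0.36737841498958207
grip [0.46305211 0.06654516 0.067     ] blade [0.58270563 0.00367718 0.022     ]
t 3.70 F [-110.8   19.4  349.9] headF 120.82 tilt [-0.0004  0.0006] wf [-0.5  0.4  0.6] gw 0.0005 gf 0.0 q7 [-0.4   0.39  0.97  1.35 -0.32  1.56 -0.  ]
```

```bash
python3 go.py f,-50,-42,250,118.3 f,-50,-42,125,118.3
```

```text
t 3.70 F [-110.8   19.4  349.9] headF 120.82 tilt [-0.0004  0.0006] wf [-0.5  0.4  0.6] gw 0.0005 gf 0.0 q7 [-0.4   0.39  0.97  1.35 -0.32  1.56 -0.  ]
turn -2.066 shift [-0.1217 -0.1227  0.1997] mm [-60.9 -61.4  99.8]
turn -2.066 shift [-0.1219 -0.1227  0.4497] mm [-61.  -61.4 224.8]
```

```bash
python3 -m pendant '[[0,[0,0,0],-0.26],[0,[0,0,0],-0.26],[0,[0,0,0],-0.26],[0,[0,0,0],-0.26],[0,[0,0,0],-0.26],[0,[0,0,0],-0.26],[0,[0,0,0],-0.26],[0,[0,0,0],-0.246],[0,[-0.06,-0.06,0.06],0],[0,[-0.06,-0.062,0.06],0]]'
python3 -m pendant '[[0,[0,0,0.08],0],[0,[0,0,0.08],0],[0,[0,0,0.05],0],[0,[0,0,0],0]]'
python3 go.py f,-50,-42,125,118.3 f,-50,39,125,118.3
```

```text
t: 4.7
ee_pos: [0.5513, -0.3024, 0.2928]
tcp_rot: [0.512, 0.859, 0.001, 0.001]
wrist_force: [0.1, -1.4, -0.5]
grip_width: 0.0001
gripper_force: 0.0
t: 5.1
ee_pos: [0.549, -0.3014, 0.1845]
tcp_rot: [0.514, 0.858, -0.0, -0.003]
wrist_force: [-0.3, 0.4, 0.5]
grip_width: 0.0002
gripper_force: 0.0
t 5.10 F [-55.1 -40.5 184.5] headF 179.88 tilt [-0.005   0.0028] wf [-0.3  0.4  0.5] gw 0.0002 gf 0.0 q7 [-0.14  0.46  0.75  1.57 -0.32  1.25  1.16]
turn -0.005 shift [-0.0108 -0.0027  0.1189] mm [-5.4 -1.3 59.4]
turn -0.005 shift [-0.0108  0.1593  0.1184] mm [-5.4 79.7 59.2]
```

```bash
python3 -m pendant '[[0,[-0.005,0,0.06],0],[0,[-0.005,0,0.058],0],[0,[0,0,0],0],[0,[0,0.02,0],0],[0,[0,0.02,0],0],[0,[0,0.02,0],0],[0,[0,0.02,0],0]]'
python3 go.py
python3 -m pendant '[[0,[0,0.02,0],0],[0,[0,0.02,0],0],[0,[0,0.02,0],0],[0,[0,0.01,0],0],[0,[0,0,0],0]]'
python3 go.py f,-50,39,125,118.3
```

```text
t: 5.8
ee_pos: [0.5895, -0.2886, 0.1305]
tcp_rot: [0.515, 0.857, 0.0, 0.001]
wrist_force: [-2.7, -0.5, 7.4]
grip_width: -0.0001
gripper_force: 3.6
t 5.80 F [-47.2   1.2 130.5] headF 179.72 tilt [ 0.0017 -0.0007] wf [-2.7 -0.5  7.4] gw -0.0001 gf 3.6 q7 [-0.12  0.57  0.71  1.54 -0.39  1.17  1.15]
t: 6.3
ee_pos: [0.621, -0.2716, 0.1304]
tcp_rot: [0.515, 0.857, 0.0, 0.001]
wrist_force: [-0.2, -0.4, 2.3]
grip_width: 0.0002
gripper_force: 0.9
t 6.30 F [-47.2  37.1 130.4] headF 179.78 tilt [ 0.0024 -0.0005] wf [-0.2 -0.4  2.3] gw 0.0002 gf 0.9 q7 [-0.13  0.61  0.69  1.48 -0.41  1.2   1.11]
turn -0.008 shift [0.0055 0.0039 0.0107] mm [2.8 1.9 5.4]
```

```bash
python3 -m pendant '[[0,[0,0.005,0],0],[0,[0,0.005,0],0],[0,[0,0.005,0],0],[0,[0,0,0],0]]'
python3 go.py; python3 - <<'E'
from h import *
crop(capture('top'),270,130,390,280,4,'pics/t2.png')
E
```

```text
t: 6.7
ee_pos: [0.6267, -0.2686, 0.1299]
tcp_rot: [0.515, 0.857, 0.0, 0.001]
wrist_force: [-1.5, -1.0, 4.3]
grip_width: 0.0002
gripper_force: 1.9
t 6.70 F [-47.2  43.4 129.9] headF 179.71 tilt [ 0.0014 -0.0004] wf [-1.5 -1.   4.3] gw 0.0002 gf 1.9 q7 [-0.14  0.62  0.69  1.46 -0.41  1.2   1.1 ]
```

View pics/t2.png

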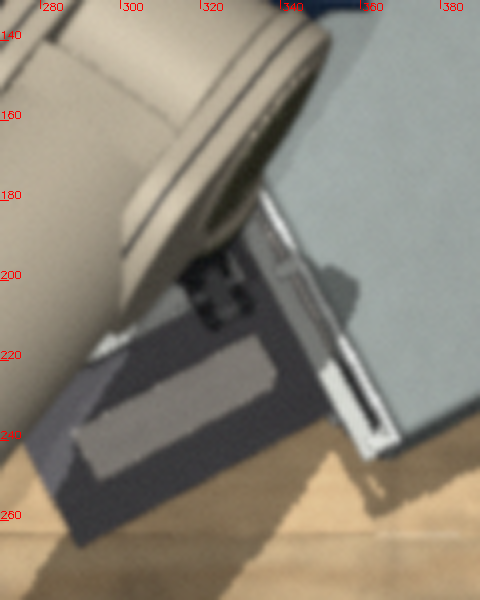

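```bash
python3 -m pendant '[[0,[0,0,-0.05],0],[0,[0,-0.03,-0.04],0],[0,[0,-0.08,0],0],[0,[0,-0.06,0],0],[0,[0,0,0.05],0],[0,[0,0,0.04],0],[0,[0,0,0],0],[0,[0,0,0],0]]'
python3 go.py f,-48,-42,118,118.3
```

```text
t: 7.55
ee_pos: [0.5509, -0.3085, 0.1292]
tcp_rot: [0.515, 0.857, -0.0, -0.0]
wrist_force: [0.6, 0.2, 0.1]
grip_width: -0.0001
gripper_force: 0.0
t 7.55 F [-47.9 -42.2 129.2] headF 179.70 tilt [-0.0003  0.    ] wf [0.6 0.2 0.1] gw -0.0001 gf 0.0 q7 [-0.1   0.52  0.73  1.62 -0.37  1.15  1.2 ]
turn -0.011 shift [0.0002 0.0005 0.0225] mm [ 0.1  0.2 11.2]
```

```bash
python3 -m pendant '[[0,[0,0,0.0225],0],[0,[0,0,0],0],[0,[0,0.02,0],0],[0,[0,0.02,0],0],[0,[0,0,0],0]]'; python3 go.py
python3 -m pendant '[[0,[0,0.02,0],0],[0,[0,0.02,0],0],[0,[0,0,0],0]]';python3 go.py
python3 -m pendant '[[0,[0,0.02,0],0],[0,[0,0.02,0],0],[0,[0,0,0],0]]';python3 go.py
python3 -m pendant '[[0,[0,0.02,0],0],[0,[0,0.015,0],0],[0,[0,0,0],0]]';python3 go.py
```

```text
t: 8.05
ee_pos: [0.5703, -0.2976, 0.1177]
tcp_rot: [0.514, 0.858, 0.0, 0.0]
wrist_force: [-0.3, 0.0, 0.1]
grip_width: -0.0
gripper_force: 0.0
t 8.05 F [-48.3 -19.9 117.7] headF 179.84 tilt [0.001  0.0005] wf [-0.3  0.   0.1] gw -0.0000 gf 0.0 q7 [-0.11  0.55  0.71  1.59 -0.39  1.14  1.18]
t: 8.35
ee_pos: [0.5875, -0.2884, 0.1174]
tcp_rot: [0.514, 0.858, 0.0, 0.0]
wrist_force: [1.1, 1.0, 0.2]
grip_width: 0.0001
gripper_force: 0.0
t 8.35 F [-48.3  -0.5 117.4] headF 179.81 tilt [0.0004 0.0006] wf [1.1 1.  0.2] gw 0.0001 gf 0.0 q7 [-0.12  0.58  0.7   1.56 -0.4   1.15  1.16]
t: 8.65
ee_pos: [0.6051, -0.2791, 0.1174]
tcp_rot: [0.514, 0.858, 0.0, 0.0]
wrist_force: [-0.1, 0.2, 0.2]
grip_width: -0.0002
gripper_force: 0.0
t 8.65 F [-48.2  19.4 117.4] headF 179.80 tilt [0.0004 0.0006] wf [-0.1  0.2  0.2] gw -0.0002 gf 0.0 q7 [-0.13  0.6   0.69  1.52 -0.41  1.17  1.13]
t: 8.95
ee_pos: [0.6201, -0.2712, 0.1174]
tcp_rot: [0.515, 0.857, 0.0, 0.0]
wrist_force: [0.8, 0.2, 0.0]
grip_width: -0.0
gripper_force: 0.0
t 8.95 F [-48.   36.4 117.4] headF 179.77 tilt [0.0003 0.0004] wf [0.8 0.2 0. ] gw -0.0000 gf 0.0 q7 [-0.13  0.62  0.69  1.49 -0.41  1.18  1.11]
```

```bash
for i in 1; do python3 -m pendant '[[0,[0,0.012,0],0],[0,[0,0,0],0]]';python3 go.py
python3 -m pendant '[[0,[0,0.008,0],0],[0,[0,0,0],0]]';python3 go.py
python3 -m pendant '[[0,[0,0.008,0],0],[0,[0,0,0],0]]';python3 go.py; done | grep headF
```

```text
t 9.15 F [-47.1  39.9 117.5] headF 179.62 tilt [-0.0017 -0.0008] wf [-2.5 -0.8  0.9] gw 0.0001 gf 1.4 q7 [-0.13  0.63  0.69  1.48 -0.41  1.18  1.11]
t 9.35 F [-47.   40.3 117.3] headF 179.48 tilt [-0.0067 -0.0009] wf [-16.5  -3.    8. ] gw -0.0003 gf 7.8 q7 [-0.13  0.63  0.69  1.47 -0.41  1.19  1.1 ]
t 9.55 F [-46.9  40.8 117.2] headF 179.33 tilt [-0.0121 -0.0012] wf [-29.8  -3.   14. ] gw -0.0002 gf 14.0 q7 [-0.13  0.64  0.69  1.47 -0.41  1.2   1.1 ]
```

```bash
python3 -m pendant '[[0,[0,-0.04,0],0],[0,[0.02,-0.06,0],0],[0,[0.03,-0.06,0],0],[0,[0.025,-0.06,0],0],[0,[0,0,0],0]]'
python3 go.py f,-86,-70,86,118.3
```

```text
t: 10.05
ee_pos: [0.5126, -0.2858, 0.1177]
tcp_rot: [0.517, 0.856, 0.0, -0.001]
wrist_force: [0.6, -0.1, 0.6]
grip_width: 0.0
gripper_force: 0.0
t 10.05 F [-86.1 -65.2 117.7] headF 179.40 tilt [-0.001   0.0011] wf [ 0.6 -0.1  0.6] gw 0.0000 gf 0.0 q7 [-0.17  0.44  0.75  1.75 -0.33  1.09  1.17]
turn -0.021 shift [-0.0002 -0.0096  0.0634] mm [-0.1 -4.8 31.7]
```

```bash
python3 -m pendant '[[0,[0,-0.01,0.03],-0.021],[0,[0,0,0.033],0],[0,[0,0,0],0],[0,[0,0.02,0],0],[0,[0,0.02,0],0],[0,[0,0.02,0],0],[0,[0,0,0],0]]'; python3 go.py f,-85,-28.5,86,118.3
```

```text
t: 10.75
ee_pos: [0.5406, -0.2707, 0.0862]
tcp_rot: [0.51, 0.86, 0.0, 0.0]
wrist_force: [0.1, 0.1, -0.8]
grip_width: -0.0001
gripper_force: 0.0
t 10.75 F [-86.1 -33.3  86.2] headF 180.44 tilt [0.0008 0.0002] wf [ 0.1  0.1 -0.8] gw -0.0001 gf 0.0 q7 [-0.16  0.51  0.71  1.73 -0.38  1.05  1.18]
turn 0.015 shift [-0.0022  0.0096  0.0003] mm [-1.1  4.8  0.2]
```

```bash
(python3 -m pendant '[[0,[0,0.008,0],0.01],[0,[0,0,0],0]]';python3 go.py
python3 -m pendant '[[0,[0,0.005,0],0],[0,[0,0,0],0]]';python3 go.py
python3 -m pendant '[[0,[0,0.005,0],0],[0,[0,0,0],0]]';python3 go.py)| grep headF
```

```text
t 10.95 F [-85.7 -31.5  86.2] headF 179.99 tilt [0.0003 0.0001] wf [0.1 0.2 0.5] gw -0.0003 gf 0.0 q7 [-0.16  0.51  0.71  1.72 -0.38  1.05  1.17]
t 11.15 F [-85.6 -29.5  86.2] headF 179.98 tilt [0.0001 0.    ] wf [-1.2  0.1  0.4] gw 0.0002 gf 0.0 q7 [-0.16  0.51  0.71  1.72 -0.38  1.05  1.16]
t 11.35 F [-85.6 -26.8  86.2] headF 179.99 tilt [0.0002 0.    ] wf [-0.7  0.5  0.6] gw 0.0005 gf 0.2 q7 [-0.17  0.52  0.71  1.71 -0.38  1.05  1.16]
```

```bash
(python3 -m pendant '[[0,[0,0.006,0],0],[0,[0,0,0],0]]';python3 go.py
python3 -m pendant '[[0,[0,0.005,0],0],[0,[0,0,0],0]]';python3 go.py)| grep headF
python3 - <<'E'
from h import *
cv2.imwrite('pics/t3.png',capture('top')); cv2.imwrite('pics/s3.png',capture('scene')); 
im=cv2.imread('pics/s3.png'); a=cv2.resize(im[180:280,260:380],None,fx=5,fy=5,interpolation=cv2.INTER_CUBIC)
b=cv2.resize(cv2.imread('pics/t3.png')[180:280,265:365],None,fx=4,fy=4,interpolation=cv2.INTER_CUBIC)
o=np.zeros((500,800,3),np.uint8);o[:500,:400]=a[:,100:500];o[:400,400:]=b;cv2.imwrite('pics/m3.png',o)
E
```

```text
t 11.55 F [-85.7 -23.5  86.1] headF 180.01 tilt [0.0003 0.0001] wf [ 0.1 -0.4  0.5] gw 0.0000 gf 0.1 q7 [-0.17  0.52  0.7   1.71 -0.38  1.05  1.16]
t 11.75 F [-85.8 -21.   86.1] headF 180.01 tilt [0.0003 0.0001] wf [-0.4 -0.5  0.1] gw -0.0002 gf 0.0 q7 [-0.17  0.52  0.7   1.7  -0.38  1.05  1.15]
```

View pics/m3.png

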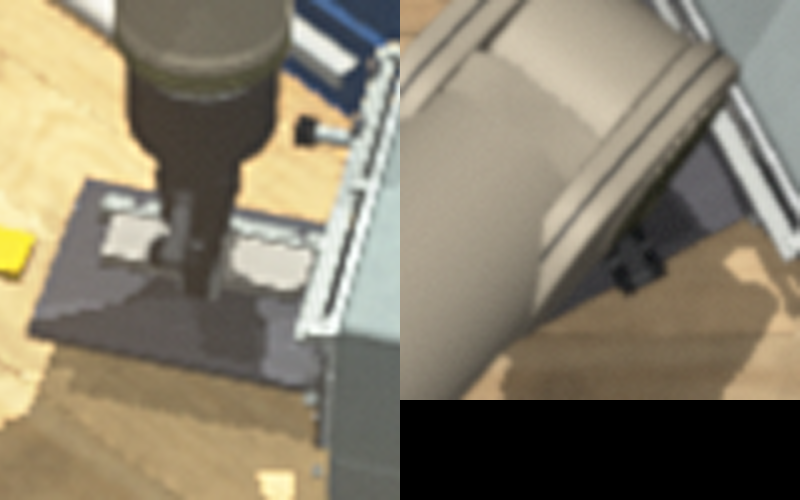

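The scene crop shows the shutter open, with the knob to the left of the rail at (310,130) in the crop. The finger is behind the piece, which now lies close to the fence. I'll keep pushing until the force rises.

```bash
(python3 -m pendant '[[0,[0,0.005,0],0],[0,[0,0,0],0]]';python3 go.py
python3 -m pendant '[[0,[0,0.004,0],0],[0,[0,0,0],0]]';python3 go.py)| grep headF
```

```text
t 12.05 F [-85.6 -20.2  86. ] headF 179.94 tilt [-0.0021 -0.0003] wf [-6.2 -1.8  3. ] gw -0.0000 gf 2.7 q7 [-0.17  0.53  0.7   1.7  -0.38  1.06  1.15]
t 12.25 F [-85.6 -20.   85.9] headF 179.87 tilt [-0.0045 -0.0005] wf [-10.6  -2.6   5.8] gw -0.0000 gf 5.7 q7 [-0.17  0.53  0.7   1.7  -0.38  1.06  1.15]
```

```bash
python3 -m pendant '[[0,[0,-0.03,0],0],[0,[0,-0.02,-0.06],0],[0,[0,0,-0.09],0],[0,[0,0,-0.09],0],[0.5,[0,0,-0.05],0],[0.5,[0,0,0],0]]'
python3 go.py w,463,66.5,200,152.9 w,463,66.5,200
```

```text
t: 12.85
ee_pos: [0.5344, -0.2763, 0.2351]
tcp_rot: [0.513, 0.858, 0.001, 0.003]
wrist_force: [-0.4, -0.4, -0.5]
grip_width: 0.0282
gripper_force: 0.0
t 12.85 F [-84.1 -41.5 235.1] headF 179.98 tilt [ 0.0068 -0.0013] wf [-0.4 -0.4 -0.5] gw 0.0282 gf 0.0 q7 [-0.22  0.35  0.79  1.59 -0.26  1.31  1.1 ]
turn -1.209 shift [0.44   0.5452 0.0684] mm [220.  272.6  34.2]
turn 0.0 shift [0.6719 0.1985 0.0684] mm [335.9  99.3  34.2]
```

```bash
python3 -m pendant '[[0.5,[0.09,0.025,0],0],[0.5,[0.09,0.025,0],0],[0.5,[0.09,0.025,0],0],[0.5,[0.09,0.025,0],0],[0.5,[0.09,0.025,0],0],[0.5,[0.09,0.025,0],0],[0.5,[0.09,0.025,0],0],[0.5,[0.04,0.024,0],0],[0.5,[0,0,0],0]]'
python3 -m pendant '[[0.5,[0,0,0],-0.25],[0.5,[0,0,0],-0.25],[0.5,[0,0,0],-0.25],[0.5,[0,0,0],-0.25],[0.5,[0,0,0],-0.2],[0.5,[0,0,0],0]]'
python3 go.py w,463,66.5,200,152.9 
python3 - <<'E'
from h import *
c=cam('wrist');crop(capture('wrist'),160,100,480,330,2,'pics/w4.png')
print(proj('wrist',[[.463,.0665,.067],[.5815,.005,.022]],c))
E
```

```text
t: 13.75
ee_pos: [0.4612, 0.0708, 0.2303]
tcp_rot: [0.51, 0.86, 0.0, -0.001]
wrist_force: [1.2, -1.1, -1.1]
grip_width: 0.0424
gripper_force: 0.0
t: 14.35
ee_pos: [0.4619, 0.0661, 0.2305]
tcp_rot: [0.236, 0.972, -0.0, -0.0]
wrist_force: [0.3, -0.4, -0.5]
grip_width: 0.0431
gripper_force: 0.0
t 14.35 F [-420.    57.   230.5] headF 214.40 tilt [-0.0006  0.    ] wf [ 0.3 -0.4 -0.5] gw 0.0431 gf 0.0 q7 [-0.79 -0.04  0.55  1.91  0.02  1.26  0.84]
turn -0.007 shift [-0.0016  0.0017  0.061 ] mm [-0.8  0.9 30.5]
[[320.14364125 217.63780093]
 [319.34508944 326.99601978]]
```

View pics/w4.png

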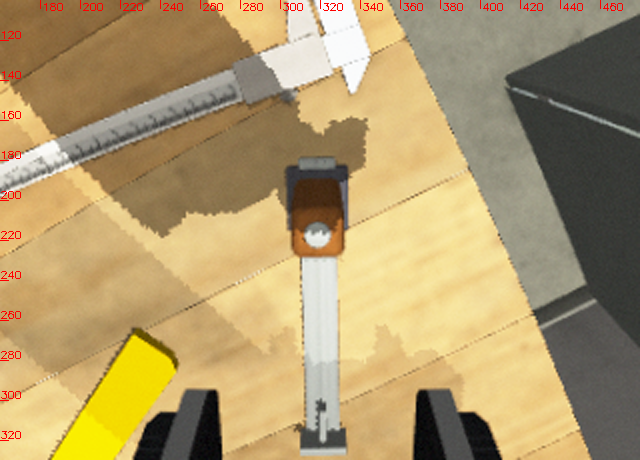

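The wrist crop confirms the pusher lies straight under the jaws. Its grip top is at (318.5,217.5) against a prediction of (320,217.6). I'll descend and grip.

```bash
python3 -m pendant '[[0.5,[0,0,0.08],0],[0.5,[0,0.001,0.08],0],[0.5,[0,0,0.08],0],[0.5,[0,0,0.08],0],[0.5,[0,0,0.055],0],[0.5,[0,0,0],0]]'
python3 go.py w,463,66.5,42,152.9 
python3 -m pendant '[[0,[0,0,0],0],[0,[0,0,0],0],[0,[0,0,0],0],[0,[0,0,0],0],[0,[0,0,0],0]]' 90
python3 go.py
```

```text
t: 15.0
ee_pos: [0.4598, 0.0662, 0.0405]
tcp_rot: [0.238, 0.971, -0.002, -0.002]
wrist_force: [0.1, -0.1, 0.9]
grip_width: 0.0429
gripper_force: 0.0
t 15.00 F [-421.1   55.1   40.5] headF 214.18 tilt [-0.0058 -0.003 ] wf [ 0.1 -0.1  0.9] gw 0.0429 gf 0.0 q7 [-0.74  0.25  0.55  2.1  -0.17  0.84  1.  ]
turn -0.015 shift [-0.0055  0.0034 -0.003 ] mm [-2.7  1.7 -1.5]
t: 15.5
ee_pos: [0.4632, 0.0678, 0.0449]
tcp_rot: [0.236, 0.972, 0.001, 0.001]
wrist_force: [-2.0, -0.4, 8.7]
grip_width: 0.0206
gripper_force: 89.7
t 15.50 F [-420.9   58.9   44.9] headF 214.36 tilt [0.0017 0.0013] wf [-2.  -0.4  8.7] gw 0.0206 gf 89.7 q7 [-0.74  0.24  0.55  2.1  -0.17  0.84  1.  ]
```

```bash
python3 -m pendant '[[0,[0,0,-0.02],0],[0,[0,0,-0.06],0],[0,[0,0,-0.08],0],[0,[0,0,-0.05],0],[0,[0,0,0],0.25],[0,[0,0,0],0.25],[0,[0,0,0],0.25],[0,[0,0,0],0.25],[0,[0,0,0],0.21],[0,[0,0,0],0]]'
python3 go.py f,-315,-2,140,118.3 f,-315,-2,113,118.3
```

```text
t: 16.5
ee_pos: [0.4623, 0.0674, 0.1493]
tcp_rot: [0.516, 0.857, 0.0, 0.0]
wrist_force: [-0.1, -0.6, -2.1]
grip_width: 0.021
gripper_force: 88.5
t 16.50 F [-420.9   58.   149.3] headF 179.58 tilt [0.0005 0.0005] wf [-0.1 -0.6 -2.1] gw 0.0210 gf 88.5 q7 [-0.82  0.06  0.6   2.01 -0.04  1.08  0.29]
turn -0.015 shift [-0.2118 -0.12    0.0184] mm [-105.9  -60.     9.2]
turn -0.015 shift [-0.2118 -0.12    0.0724] mm [-105.9  -60.    36.2]
```

```bash
python3 -m pendant '[[0,[-0.06,-0.04,0],-0.015],[0,[-0.07,-0.04,0],0],[0,[-0.07,-0.04,0.018],0],[0,[0,0,0],0],[0,[0,0,0],0]]'
python3 go.py f,-315,-2,113,118.3 f,-300,-2,113,118.3
python3 - <<'E'
from h import *
from fit import W
p=np.load('furn.npy'); c=cam('wrist'); im=capture('wrist'); sc=capture('scene')
a=cv2.resize(im[60:360,220:420],None,fx=2,fy=2,interpolation=cv2.INTER_CUBIC)
b=cv2.resize(sc[150:270,230:330],None,fx=4,fy=4,interpolation=cv2.INTER_CUBIC)
o=np.zeros((600,800,3),np.uint8); o[:,:400]=a; o[:480,400:]=b; cv2.imwrite('pics/m5.png',o)
g=sense()['ee_pos']; print((proj('wrist',W(p,[[-.315+.135,-.002,.095]]),c)-[220,60])*2, (proj('wrist',W(p,[[-.14,.016,.075],[-.14,-.014,.075]]),c)-[220,60])*2)
E
```

```text
t: 17.0
ee_pos: [0.4567, -0.0498, 0.1399]
tcp_rot: [0.512, 0.859, 0.0, -0.0]
wrist_force: [0.9, 0.6, -1.4]
grip_width: 0.021
gripper_force: 88.5
t 17.00 F [-320.4   -2.5  139.9] headF 180.15 tilt [0.0001 0.0004] wf [ 0.9  0.6 -1.4] gw 0.0210 gf 88.5 q7 [-0.68  0.05  0.72  2.05 -0.04  1.06  0.55]
turn 0.005 shift [-0.0108  0.001   0.0538] mm [-5.4  0.5 26.9]
turn 0.005 shift [-0.0408  0.001   0.0537] mm [-20.4   0.5  26.9]
[[196.19425077 786.72216742]] [[239.64924239 805.77972957]
 [166.74282675 805.82136538]]
```

View pics/m5.png

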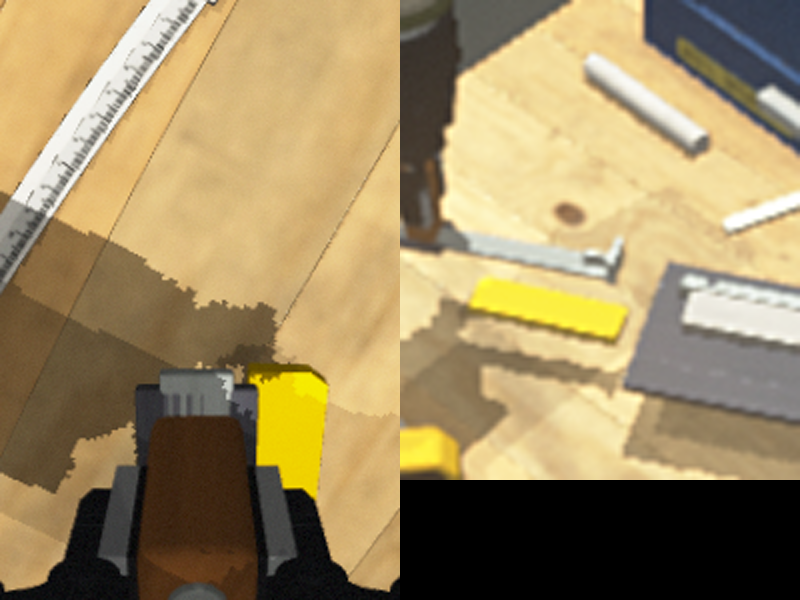

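The pusher is held level between the jaws, the piece is flush at the fence, and the blade underside is at about scene pixel (283,219). I'll check its height numerically.

```bash
python3 - <<'E'
from fit import *
p=np.load('furn.npy')
for z in (.085,.095,.105): print(z,proj('scene',W(p,[[-.1854,-.0025-.0125,z],[-.1854,-.0025+.0125,z+.022]])).round(1).tolist())
# reference: ledge corner / piece corner visible in crop
print(proj('scene',W(p,[[-.166,.045,.065],[-.166,-.068,.065],[-.14,-.014,.065]])).round(1).tolist())
E
python3 go.py f,-305,-2.5,117,118.3
```

```text
0.085 [[283.5, 225.3], [285.8, 212.9]]
0.095 [[283.3, 222.7], [285.7, 210.3]]
0.105 [[283.1, 220.2], [285.5, 207.7]]
[[296.9, 215.6], [285.0, 246.4], [300.2, 233.2]]
t 17.10 F [-321.6   -1.4  139.9] headF 180.28 tilt [0.0004 0.0005] wf [-0.7  0.3 -1.2] gw 0.0212 gf 88.5 q7 [-0.68  0.05  0.72  2.05 -0.04  1.06  0.55]
turn 0.009 shift [-0.0333 -0.0021  0.0459] mm [-16.6  -1.1  22.9]
```

```bash
python3 -m pendant '[[0,[0,0,0.027],0.009],[0,[0,0,0.027],0],[0,[0,0,0],0],[0,[-0.03,0,0],0],[0,[-0.03,0,0],0],[0,[0,0,0],0]]'
python3 go.py f,-278,-2,112,118.3
```

```text
t: 17.7
ee_pos: [0.472, -0.0763, 0.1135]
tcp_rot: [0.514, 0.858, -0.0, 0.001]
wrist_force: [-0.1, 0.0, -1.5]
grip_width: 0.0207
gripper_force: 88.4
t 17.70 F [-289.8   -1.6  113.5] headF 179.87 tilt [ 0.0011 -0.0008] wf [-0.1  0.  -1.5] gw 0.0207 gf 88.4 q7 [-0.62  0.15  0.74  2.03 -0.12  1.    0.67]
turn -0.005 shift [-0.0236 -0.0008  0.0029] mm [-11.8  -0.4   1.5]
```

```bash
python3 -m pendant '[[0,[-0.012,0,0],-0.005],[0,[-0.012,0,0],0],[0,[-0.015,0,0],0],[0,[-0.015,0,0],0],[0,[-0.015,0,0],0],[0,[-0.015,0,0],0],[0,[0,0,0],0]]'
python3 go.py f,-200,-2,113,118.3
```

```text
t: 18.4
ee_pos: [0.4914, -0.1138, 0.1127]
tcp_rot: [0.513, 0.858, -0.0, 0.0]
wrist_force: [-0.6, 0.1, -1.2]
grip_width: 0.0209
gripper_force: 88.6
t 18.40 F [-247.6   -2.4  112.7] headF 179.93 tilt [ 0.0003 -0.001 ] wf [-0.6  0.1 -1.2] gw 0.0209 gf 88.6 q7 [-0.54  0.23  0.76  1.97 -0.19  1.01  0.8 ]
turn -0.003 shift [-0.0951  0.0007 -0.0006] mm [-47.6   0.4  -0.3]
```

```bash
python3 -m pendant '[[0,[-0.015,0,0],0],[0,[-0.015,0,0],0],[0,[-0.015,0,0],0],[0,[-0.015,0,0],0],[0,[-0.015,0,0],0],[0,[-0.015,0,0],0],[0,[0,0,0],0]]'
python3 go.py f,-96,-2,113,118.3
```

```text
t: 19.1
ee_pos: [0.5127, -0.1534, 0.1127]
tcp_rot: [0.513, 0.858, -0.0, 0.0]
wrist_force: [-0.2, -0.3, -1.4]
grip_width: 0.0211
gripper_force: 88.5
t 19.10 F [-202.6   -2.3  112.7] headF 179.95 tilt [ 0.0005 -0.001 ] wf [-0.2 -0.3 -1.4] gw 0.0211 gf 88.5 q7 [-0.45  0.31  0.76  1.89 -0.25  1.03  0.91]
turn -0.002 shift [-0.2132  0.0006 -0.0003] mm [-106.6    0.3   -0.2]
```

```bash
python3 -m pendant '[[0,[-0.018,0,0],0],[0,[-0.018,0,0],0],[0,[-0.018,0,0],0],[0,[-0.018,0,0],0],[0,[-0.018,0,0],0],[0,[0,0,0],0]]'
python3 go.py f,-96,-2,113,118.3
```

```text
t: 19.7
ee_pos: [0.5341, -0.1935, 0.1127]
tcp_rot: [0.513, 0.858, -0.0, 0.001]
wrist_force: [-0.7, -0.9, -1.2]
grip_width: 0.0211
gripper_force: 88.6
t 19.70 F [-157.2   -2.5  112.7] headF 179.93 tilt [ 0.0005 -0.0013] wf [-0.7 -0.9 -1.2] gw 0.0211 gf 88.6 q7 [-0.35  0.4   0.75  1.81 -0.3   1.06  1.01]
turn -0.003 shift [-0.1225  0.001  -0.0004] mm [-61.2   0.5  -0.2]
```

```bash
python3 -m pendant '[[0,[-0.02,0,0],0],[0,[-0.02,0,0],0],[0,[-0.02,0,0],0],[0,[-0.02,0,0],0],[0,[-0.02,0,0],0],[0,[-0.02,0,0],0],[0,[-0.012,0,0],0],[0,[0,0,0],0]]'
python3 go.py f,-92,-2,113,118.3
```

```text
t: 20.5
ee_pos: [0.5651, -0.2511, 0.1126]
tcp_rot: [0.513, 0.858, -0.0, 0.0]
wrist_force: [0.2, 0.0, -1.1]
grip_width: 0.0209
gripper_force: 88.6
t 20.50 F [-91.7  -2.5 112.6] headF 179.95 tilt [ 0.0002 -0.001 ] wf [ 0.2  0.  -1.1] gw 0.0209 gf 88.6 q7 [-0.21  0.51  0.73  1.67 -0.37  1.11  1.11]
turn -0.002 shift [ 0.0005  0.0009 -0.0007] mm [ 0.3  0.5 -0.4]
```

Next I'll withdraw the pusher straight back, 230 mm along tool +x, until its blade is clear of the ledge.

```bash
python3 -m pendant '[[0,[0.03,0,0],0],[0,[0.045,0,0],0],[0,[0.045,0,0],0],[0,[0.045,0,0],0],[0,[0.045,0,0],0],[0,[0.045,0,0],0],[0,[0.045,0,0],0],[0,[0.045,0,0],0],[0,[0.045,0,0],0],[0,[0.045,0,0],0]]'
python3 -m pendant '[[0,[0.05,0,0],0],[0,[0.02,0,-0.02],0],[0,[0,0,-0.05],0],[0,[0,0,0],0]]'
python3 go.py w,463,66.5,149,118.3 
python3 - <<'E'
from fit import *
p=np.load('furn.npy'); top=capture('top'); sc=capture('scene')
cv2.imwrite('pics/t6.png',top);cv2.imwrite('pics/s6.png',sc)
# colours along ledge at piece heights vs. before
old=cv2.imread('pics/scene0.png')
for y in (-28,-10,1,8):
  for x in (-130,-85,-45):
    u,v=proj('scene',W(p,[[x/1e3,y/1e3,.070]]))[0].round().astype(int); print(y,x,old[v,u],sc[v,u])
# port interior line
for x in (-5,10,30,45,60):
    u,v=proj('top',W(p,[[x/1e3,0,.075]]))[0].round(); print(x,u,v)
E
```

```text
t: 21.5
ee_pos: [0.4615, -0.0575, 0.1128]
tcp_rot: [0.513, 0.859, 0.0, 0.0]
wrist_force: [0.8, -0.5, -1.2]
grip_width: 0.021
gripper_force: 88.6
t: 21.9
ee_pos: [0.4468, -0.027, 0.1502]
tcp_rot: [0.512, 0.859, 0.002, 0.002]
wrist_force: [0.3, -0.3, -2.9]
grip_width: 0.0215
gripper_force: 88.7
t 21.90 F [-345.2   -0.5  150.2] headF 180.05 tilt [0.0048 0.0019] wf [ 0.3 -0.3 -2.9] gw 0.0215 gf 88.7 q7 [-0.75 -0.01  0.72  2.07  0.    1.08  0.46]
turn 0.001 shift [0.1493 0.1173 0.0029] mm [74.7 58.6  1.4]
-28 -130 [226 236 240] [131 132 135]
-28 -85 [225 235 238] [129 130 133]
-28 -45 [227 236 238] [130 130 133]
-10 -130 [225 236 239] [130 132 136]
-10 -85 [226 236 240] [129 130 132]
-10 -45 [228 238 240] [130 130 132]
1 -130 [127 129 135] [131 131 136]
1 -85 [127 128 130] [131 131 134]
1 -45 [87 91 95] [133 132 132]
8 -130 [132 134 140] [132 132 136]
8 -85 [131 132 135] [131 131 133]
8 -45 [130 129 132] [135 134 136]
-5 341.0 202.0
10 347.0 198.0
30 356.0 194.0
45 362.0 191.0
60 368.0 187.0
```

The ledge is now clear, so the piece is inside. I'll set the pusher back where it stood.

```bash
python3 -m pendant '[[0,[0.05,0.04,0],0],[0,[0.05,0.04,0],0],[0,[0.05,0.037,0],0],[0,[0,0,0],-0.25],[0,[0,0,0],-0.25],[0,[0,0,0],-0.25],[0,[0,0,0],-0.25],[0,[0,0,0],-0.2],[0,[0,0,0],0]]'
python3 -m pendant '[[0,[0,0,0.07],0],[0,[0,0,0.07],0],[0,[0,0,0.04],0],[0,[0,0,0],0]]'
python3 go.py w,463,66.5,45,152.9
```

```text
t: 22.9
ee_pos: [0.4608, 0.0659, 0.1466]
tcp_rot: [0.236, 0.972, -0.0, -0.001]
wrist_force: [-0.0, 0.1, -2.1]
grip_width: 0.0209
gripper_force: 88.5
t: 23.3
ee_pos: [0.459, 0.0653, 0.0548]
tcp_rot: [0.238, 0.971, -0.002, -0.002]
wrist_force: [-0.8, -0.8, -1.2]
grip_width: 0.0208
gripper_force: 88.4
t 23.30 F [-420.7   54.    54.8] headF 214.20 tilt [-0.0051 -0.0028] wf [-0.8 -0.8 -1.2] gw 0.0208 gf 88.4 q7 [-0.79  0.22  0.6   2.1  -0.16  0.87  0.99]
turn -0.014 shift [-0.0061  0.0059  0.0196] mm [-3.1  2.9  9.8]
```

```bash
(python3 -m pendant '[[0,[0,0,0.01],0],[0,[0,0,0],0]]';python3 go.py
python3 -m pendant '[[0,[0,0,0.006],0],[0,[0,0,0],0]]';python3 go.py
python3 -m pendant '[[0,[0,0,0.004],0],[0,[0,0,0],0]]';python3 go.py) | grep headF
```

```text
t 23.50 F [-420.3   56.8   53.1] headF 214.33 tilt [0.0008 0.0003] wf [ 0.7  0.2 -1.9] gw 0.0205 gf 88.4 q7 [-0.78  0.23  0.6   2.1  -0.17  0.86  1.  ]
t 23.70 F [-420.5   56.8   50. ] headF 214.38 tilt [0.0008 0.0007] wf [ 0.4  0.2 -2.2] gw 0.0214 gf 88.4 q7 [-0.78  0.23  0.59  2.1  -0.17  0.85  1.01]
t 23.90 F [-420.6   56.4   47.6] headF 214.39 tilt [0.0001 0.0003] wf [-0.7  0.3 -2. ] gw 0.0210 gf 88.4 q7 [-0.78  0.24  0.59  2.1  -0.18  0.85  1.01]
```

```bash
(python3 -m pendant '[[0,[0,0,0.004],0],[0,[0,0,0],0]]';python3 go.py
python3 -m pendant '[[0,[0,0,0.003],0],[0,[0,0,0],0]]';python3 go.py
python3 -m pendant '[[0,[0,0,0.002],0],[0,[0,0,0],0]]';python3 go.py) | grep headF
```

```text
t 24.10 F [-420.6   56.3   45.4] headF 214.39 tilt [-0.0002  0.    ] wf [ 1.1  0.3 -1.4] gw 0.0212 gf 88.4 q7 [-0.78  0.24  0.59  2.1  -0.18  0.84  1.01]
t 24.30 F [-420.5   56.5   44.8] headF 214.39 tilt [-0.0005  0.0006] wf [-6.2 -1.5 14.4] gw 0.0210 gf 90.5 q7 [-0.78  0.24  0.59  2.1  -0.18  0.84  1.01]
t 24.50 F [-420.5   56.5   44.8] headF 214.38 tilt [-0.0011  0.0014] wf [-14.1  -2.6  34.1] gw 0.0211 gf 93.3 q7 [-0.78  0.24  0.59  2.1  -0.18  0.84  1.02]
```

```bash
python3 -m pendant '[[0,[0,0,-0.003],0],[0,[0,0,0],0],[0.5,[0,0,0],0],[0.5,[0,0,0],0],[0.5,[0,0,0],0],[0.5,[0,0,0],0],[0.5,[0,0,0],0]]'; python3 go.py
python3 -m pendant '[[0.5,[0,0,-0.03],0],[0.5,[0,0,-0.06],0],[0.5,[0,0,-0.08],0],[0.5,[0,0,-0.08],0],[0,[0,0,-0.08],0.25],[0,[0,0,-0.08],0.25],[0,[0,0,0],0.25],[0,[0,0,0],0.25],[0,[0,0,0],0.2],[0,[0,0,0],0]]'
python3 go.py f,-48,105,240,118.3
python3 - <<'E'
from h import *
c=cam('wrist');im=capture('wrist');cv2.imwrite('pics/w7.png',im)
print(proj('wrist',[[.463,.0665,.067],[.5815,.005,.022]],c))
hsv=cv2.cvtColor(im,cv2.COLOR_BGR2HSV); m=cv2.inRange(hsv,(5,150,60),(14,255,220)); n,l,s,ce=cv2.connectedComponentsWithStats(m)
print([(s[i].tolist(),ce[i].round().tolist()) for i in range(1,n) if s[i,4]>60])
E
```

```text
t: 25.2
ee_pos: [0.4612, 0.0663, 0.0446]
tcp_rot: [0.236, 0.972, -0.0, -0.0]
wrist_force: [-0.4, -0.1, -0.7]
grip_width: 0.0427
gripper_force: 0.0
t 25.20 F [-420.5   56.4   44.6] headF 214.40 tilt [-0.  0.] wf [-0.4 -0.1 -0.7] gw 0.0427 gf 0.0 q7 [-0.78  0.24  0.59  2.1  -0.18  0.84  1.01]
t: 26.2
ee_pos: [0.4611, 0.0662, 0.2496]
tcp_rot: [0.514, 0.858, 0.0, -0.0]
wrist_force: [-0.3, -0.1, -0.3]
grip_width: 0.0004
gripper_force: 0.0
t 26.20 F [-420.4   56.3  249.6] headF 179.92 tilt [0.     0.0002] wf [-0.3 -0.1 -0.3] gw 0.0004 gf 0.0 q7 [-0.85 -0.06  0.59  1.89  0.03  1.3   0.23]
turn -0.003 shift [-0.7449  0.0972  0.0191] mm [-372.5   48.6    9.6]
[[320.38298823 210.92705798]
 [388.74949246 298.25194439]]
[([303, 184, 30, 40, 582], [317.0, 203.0])]
```

```bash
python3 - <<'E'
from fit import *
p=np.load('furn.npy')
print(unproj('top',[[300,148],[360,148]],0.,cam('top')), unproj('top',[[300,136],[360,143]],0.1,cam('top')))
for y in (.085,.095): print(W(p,[[-.048,y,.117]]))
E
```

```text
[[ 0.7429965  -0.23446964  0.        ]
 [ 0.74348362 -0.3705231   0.        ]] [[ 0.74314575 -0.23941493  0.1       ]
 [ 0.72856521 -0.36538232  0.1       ]]
[[ 0.66288602 -0.24817233  0.117     ]]
[[ 0.67169182 -0.24343336  0.117     ]]
```

```bash
python3 - <<'E'
from fit import *
import cv2
for z in (0,.05,.1,.15,.2): print(z,proj('scene',[[.743,.075,z],[.743,-.28,z]]).round().tolist(),proj('top',[[.743,.075,z],[.743,-.28,z]]).round().tolist())
im=cv2.imread('pics/top0.png'); print([ (v,im[v,300].tolist()) for v in range(100,160,3)])
im=cv2.imread('pics/scene0.png'); print([ (v,im[v,380].tolist()) for v in range(120,215,5)])
E
```

```text
0 [[281.0, 163.0], [367.0, 219.0]] [[164.0, 148.0], [320.0, 148.0]]
0.05 [[281.0, 151.0], [369.0, 207.0]] [[158.0, 142.0], [320.0, 142.0]]
0.1 [[280.0, 138.0], [370.0, 195.0]] [[151.0, 136.0], [319.0, 136.0]]
0.15 [[279.0, 125.0], [372.0, 182.0]] [[143.0, 129.0], [319.0, 129.0]]
0.2 [[278.0, 111.0], [373.0, 168.0]] [[135.0, 122.0], [318.0, 122.0]]
[(100, [110, 71, 49]), (103, [109, 70, 49]), (106, [107, 70, 48]), (109, [104, 71, 51]), (112, [100, 69, 53]), (115, [101, 70, 53]), (118, [101, 73, 55]), (121, [96, 67, 51]), (124, [91, 64, 49]), (127, [56, 39, 23]), (130, [46, 32, 22]), (133, [42, 26, 13]), (136, [48, 31, 20]), (139, [83, 54, 33]), (142, [43, 25, 14]), (145, [45, 31, 20]), (148, [88, 115, 142]), (151, [108, 145, 178]), (154, [108, 147, 179]), (157, [114, 154, 186])]
[(120, [146, 100, 65]), (125, [224, 234, 233]), (130, [153, 103, 69]), (135, [152, 104, 67]), (140, [149, 101, 65]), (145, [152, 103, 67]), (150, [155, 108, 74]), (155, [146, 103, 74]), (160, [148, 106, 78]), (165, [146, 103, 75]), (170, [141, 102, 77]), (175, [141, 102, 76]), (180, [91, 69, 53]), (185, [87, 68, 55]), (190, [143, 147, 137]), (195, [208, 214, 196]), (200, [210, 216, 198]), (205, [209, 214, 195]), (210, [207, 212, 194])]
```

```bash
python3 -m pendant '[[0,[-0.09,0.008,0],0],[0,[-0.09,0.008,0],0],[0,[-0.09,0.008,0],0],[0,[-0.09,0.008,0],0],[0,[-0.09,0.008,0],0],[0,[-0.09,0.008,0],0],[0,[-0.09,0.008,0],0],[0,[-0.09,0.008,0],0],[0,[-0.025,0,0],0],[0,[0,0,0],0]]'
python3 go.py f,-49,92,200,118.3 f,-49,92,120,118.3
```

```text
t: 27.25
ee_pos: [0.6656, -0.2493, 0.2482]
tcp_rot: [0.513, 0.858, -0.001, -0.001]
wrist_force: [-0.1, 0.3, -0.2]
grip_width: -0.0002
gripper_force: 0.0
t 27.25 F [-45.7  86.9 248.2] headF 180.00 tilt [-0.0022 -0.0015] wf [-0.1  0.3 -0.2] gw -0.0002 gf 0.0 q7 [-0.18  0.62  0.77  1.23 -0.42  1.45  1.04]
turn -0.001 shift [0.0065 0.0105 0.0964] mm [ 3.3  5.3 48.2]
turn -0.001 shift [0.0066 0.011  0.2564] mm [  3.3   5.5 128.2]
```

```bash
(python3 -m pendant '[[0,[0.007,0.012,0.06],0],[0,[0,0,0.06],0],[0,[0,0,0.04],0],[0,[0,0,0],0]]'; python3 go.py
python3 -m pendant '[[0,[0,0,0.03],0],[0,[0,0,0.03],0],[0,[0,0,0.03],0],[0,[0,0,0],0]]'; python3 go.py f,-49,92,120,118.3 )|grep -A1 headF
```

```text
t 27.65 F [-54.4  94.6 166.6] headF 180.22 tilt [-0.0045  0.0024] wf [-0.4  0.1 -0.2] gw 0.0002 gf 0.0 q7 [-0.19  0.67  0.74  1.33 -0.45  1.31  1.06]
t: 28.05
--
t 28.05 F [-52.7  93.9 121.9] headF 180.03 tilt [-0.0033  0.0013] wf [ 0.1  0.6 -0.6] gw 0.0001 gf 0.0 q7 [-0.18  0.71  0.72  1.38 -0.47  1.24  1.07]
turn 0.001 shift [-0.0073 -0.0039  0.0037] mm [-3.7 -1.9  1.9]
```

```bash
(python3 -m pendant '[[0,[-0.007,-0.015,0.006],0],[0,[0,-0.02,0],0],[0,[0,-0.02,0],0],[0,[0,-0.02,0],0],[0,[0,-0.02,0],0],[0,[0,0,0],0]]'; python3 go.py
python3 -m pendant '[[0,[0,-0.02,0],0],[0,[0,-0.012,0],0],[0,[0,0,0],0]]'; python3 go.py f,-49,22,119,118.3 )|grep -A1 headF
```

```text
t 28.65 F [-47.3  44.7 122.2] headF 179.88 tilt [-0.0002 -0.0003] wf [-0.1 -0.2 -0.8] gw -0.0002 gf 0.0 q7 [-0.17  0.65  0.74  1.47 -0.45  1.2   1.13]
t: 28.95
--
t 28.95 F [-47.8  29.8 121.7] headF 179.95 tilt [-0.0005  0.0001] wf [-0.1  0.1 -0.1] gw 0.0004 gf 0.0 q7 [-0.16  0.63  0.75  1.5  -0.45  1.19  1.15]
turn -0.002 shift [ 0.0023 -0.0156  0.0055] mm [ 1.2 -7.8  2.7]
```

```bash
(python3 -m pendant '[[0,[0,-0.01,0.004],0],[0,[0,0,0],0]]'; python3 go.py
python3 -m pendant '[[0,[0,-0.01,0],0],[0,[0,0,0],0]]'; python3 go.py 
python3 -m pendant '[[0,[0,-0.006,0],0],[0,[0,0,0],0]]'; python3 go.py )|grep headF
```

```text
t 29.15 F [-47.9  25.4 119.3] headF 179.99 tilt [-0.0005 -0.    ] wf [-0.3 -0.3 -0.5] gw 0.0001 gf 0.0 q7 [-0.16  0.63  0.75  1.51 -0.44  1.18  1.15]
t 29.35 F [-48.3  22.5 119.5] headF 180.09 tilt [0.0024 0.0008] wf [ 7.5  1.7 -1.8] gw 0.0001 gf 3.5 q7 [-0.16  0.62  0.75  1.52 -0.44  1.18  1.16]
t 29.55 F [-48.4  22.1 119.7] headF 180.21 tilt [0.006  0.0011] wf [15.8  2.2 -5.8] gw -0.0001 gf 7.4 q7 [-0.16  0.62  0.75  1.52 -0.44  1.17  1.16]
```

The end stop is met at joint ≈ 0. I'll back off, lift and check numerically.

```bash
python3 -m pendant '[[0,[0,0.02,0],0],[0,[0,0.02,-0.03],0],[0,[0,0,-0.09],0],[0,[0,0,-0.09],0],[0,[0.08,0,-0.05],0],[0,[0.09,0,0],0],[0,[0.09,0,0],0],[0,[0.09,0,0],0],[0,[0.09,0,0],0],[0,[0.09,0,0],0]]'
python3 -m pendant '[[0,[0.09,0.02,0],0],[0,[0.09,0.02,0],0],[0,[0.09,0.02,0],0],[0,[0.09,0,0],0],[0,[0,0,0],0],[0,[0,0,0],0]]'
python3 - <<'E'
from fit import *
p=np.load('furn.npy'); a=cv2.imread('pics/top0.png').astype(int); t=capture('top'); s=capture('scene'); cv2.imwrite('pics/t8.png',t)
print(sense()['ee_pos'],sense()['t'])
for n,im in (('top',t),('scene',s)):
  for y in (-.02,-.01,0,.006,.015,.03,.062):
    u,v=proj(n,W(p,[[-.047,y,.12]]))[0].round().astype(int); print(n,y,(u,v),im[v,u].max(),end=' | ')
  print()
d=(abs(t.astype(int)-a).max(2)>60).astype(np.uint8); n,l,st,ce=cv2.connectedComponentsWithStats(d)
print([(st[i].tolist()) for i in range(1,n) if st[i,4]>12])
E
```

```text
t: 30.55
ee_pos: [0.4944, -0.0362, 0.2492]
tcp_rot: [0.513, 0.858, -0.0, -0.0]
wrist_force: [0.4, 0.6, -0.0]
grip_width: -0.0
gripper_force: 0.0
t: 31.15
ee_pos: [0.4365, 0.1357, 0.2495]
tcp_rot: [0.512, 0.859, -0.0, 0.0]
wrist_force: [1.5, -1.2, -0.1]
grip_width: -0.0
gripper_force: 0.0
[0.43728897 0.1342885  0.24957166] 31.25
top -0.02 (np.int64(328), np.int64(216)) 59 | top -0.01 (np.int64(326), np.int64(212)) 35 | top 0 (np.int64(323), np.int64(208)) 41 | top 0.006 (np.int64(322), np.int64(205)) 62 | top 0.015 (np.int64(320), np.int64(201)) 170 | top 0.03 (np.int64(316), np.int64(195)) 103 | top 0.062 (np.int64(309), np.int64(181)) 196 | 
scene -0.02 (np.int64(334), np.int64(228)) 123 | scene -0.01 (np.int64(335), np.int64(225)) 77 | scene 0 (np.int64(336), np.int64(222)) 73 | scene 0.006 (np.int64(336), np.int64(221)) 64 | scene 0.015 (np.int64(337), np.int64(218)) 250 | scene 0.03 (np.int64(339), np.int64(214)) 245 | scene 0.062 (np.int64(341), np.int64(205)) 240 | 
[[325, 198, 10, 7, 23], [318, 201, 6, 5, 19], [327, 202, 10, 7, 32], [289, 213, 50, 36, 726], [0, 247, 62, 70, 2290], [50, 247, 46, 67, 1510], [132, 279, 42, 42, 875], [0, 286, 5, 8, 25], [38, 338, 4, 6, 13], [38, 344, 39, 136, 643], [0, 379, 21, 77, 749], [177, 416, 47, 17, 614], [178, 434, 62, 46, 1448], [1, 464, 15, 16, 145], [116, 464, 36, 16, 294]]
```

```bash
python3 -c "
from plant import *
print(hand_in())"
```

```text
the job is handed in; nothing more can be done
None
```

I handed the job in at about 31 s: the shutter was opened to its stop, the test piece pushed about 17 mm past the rim (by calculation, not seen), the pusher set back in its place on the bench, and the shutter slid fully shut.

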